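# Lidding a set of clay jars

### The job

Put each of the four loose lids on the jar it was made for, going by shape and size, so that every lid sits fully down on the rim, squarely over its jar, and is let go. The clay is brittle: set the lids down gently rather than dropping or forcing them, leave the jars standing where they are, and do not disturb the sanding block or the brush pot.

Things in the scene. Friction and masses are not known exactly. Their poses are not given: they have to be found in the camera images.
- small_round_lid_knob (a point): Small round lid: unglazed off-white clay plate 66 mm across, 6 thick, round knob 24 mm across; below it a tapering rim 14 deep, 42 mm across, 28 at its foot. Knob 30 high, lid 50 in all, 0.05 to 0.2 kg. Point: on the upright axis, half-way up the knob: 15 mm above the plate's top, 35 above the foot it stands on, 21 above the jar's rim when fully seated. z up.
- large_round_lid_knob (a point): Large round lid: unglazed off-white clay plate 100 mm across, 6 thick, round knob 30 mm across; below it a tapering rim 14 deep, 80 mm across, 66 at its foot. Knob 30 high, lid 50 in all, 0.05 to 0.2 kg. Point: on the upright axis, half-way up the knob: 15 mm above the plate's top, 35 above the foot it stands on, 21 above the jar's rim when fully seated. z up.
- square_lid_knob (a point): Square lid: unglazed off-white clay plate 84 x 84 mm, 6 thick, square knob 26 x 26 mm in line with it; below it a tapering rim 14 deep, 62 mm wide, 48 at its foot. Knob 30 high, lid 50 in all, 0.05 to 0.2 kg. Point: on the upright axis, half-way up the knob: 15 mm above the plate's top, 35 above the foot it stands on, 21 above the jar's rim when fully seated. z up.
- oblong_lid_knob (a point): Oblong lid: unglazed off-white clay plate 108 (x) x 70 mm (y), 6 thick, strap handle 60 (x) x 14 mm (y); below it a tapering rim 14 deep, 86 x 48 mm, 72 x 34 at its foot. Strap handle 30 high, lid 50 in all, 0.05 to 0.2 kg. Point: on the upright axis, half-way up the strap handle: 15 mm above the plate's top, 35 above the foot it stands on, 21 above the jar's rim when fully seated. z up.
- small_round_jar_mouth (a point): Small round jar, off-white clay, open: 66 mm outside, mouth 54 mm across, 80 mm high, about 0.3 kg. Loose, standing on a wooden board 15 mm thick. This point: the centre of the mouth, level with the rim; z up.
- large_round_jar_mouth (a point): Large round jar, off-white clay, slightly bellied, open: 100 mm outside at the rim (106 mm at the belly), mouth 86 mm across, 74 mm high, about 0.6 kg. Loose, standing on a wooden board 15 mm thick. This point: the centre of the mouth, level with the rim; z up.
- square_jar_mouth (a point): Square jar, off-white clay, open: 84 x 84 mm outside, mouth 68 x 68 mm, 70 mm high, about 0.55 kg; its x and y axes are along its sides. Loose, standing on a wooden board 15 mm thick. This point: the centre of the mouth, level with the rim; z up.
- oblong_jar_mouth (a point): Oblong jar (like a butter dish), off-white clay, open: 108 mm (along its x) x 70 mm (along its y) outside, mouth 92 x 54 mm, 54 mm high, about 0.45 kg. Loose, standing on a wooden board 15 mm thick. This point: the centre of the mouth, level with the rim; z up.
- sanding_block: Bystander: red sanding block 115 x 70 mm, 42 mm high; origin at the centre of its underside.
- brush_pot: Bystander: terracotta pot with brushes, 80 mm across, 90 mm high, brushes up to about 170 mm; origin at the centre of its underside.
There are look-alikes about, which are no part of the job. Leave any orange or yellow look-alike of the part that bears square_jar_mouth alone.

How it is judged (in metres and radians):
At the end, for the whole second after the job is handed in: Each lid on its own jar and let go: within 8 mm of the mouth's centre, its point 18 to 24 mm above the rim, upright within 0.08 rad, square and oblong lids in line with their jars within 0.17 rad; each jar upright, within 30 mm of where it stood; all at rest (horizontal distance between small_round_lid_knob and small_round_jar_mouth below 0.008 m and z of small_round_lid_knob in the frame of small_round_jar_mouth between 0.018 and 0.024 m and angle between each of small_round_lid_knob, small_round_jar_mouth, large_round_lid_knob, large_round_jar_mouth, square_lid_knob, square_jar_mouth, oblong_lid_knob, oblong_jar_mouth's own z axis and vertical below 0.08 rad and distance of each of small_round_jar_mouth, large_round_jar_mouth, square_jar_mouth, oblong_jar_mouth from where it was at the start of the episode below 0.03 m and linear speed of each of small_round_lid, small_round_jar, large_round_lid, large_round_jar, square_lid, square_jar, oblong_lid, oblong_jar below 0.02 m/s and horizontal distance between large_round_lid_knob and large_round_jar_mouth below 0.008 m and z of large_round_lid_knob in the frame of large_round_jar_mouth between 0.018 and 0.024 m and horizontal distance between square_lid_knob and square_jar_mouth below 0.008 m and z of square_lid_knob in the frame of square_jar_mouth between 0.018 and 0.024 m and horizontal distance between oblong_lid_knob and oblong_jar_mouth below 0.008 m and z of oblong_lid_knob in the frame of oblong_jar_mouth between 0.018 and 0.024 m and angle between the x axis of oblong_lid_knob and the x axis of oblong_jar_mouth, either way round below 0.17 rad and (angle between the x axis of square_lid_knob and the x axis of square_jar_mouth, either way round below 0.17 rad or angle between the x axis of square_lid_knob and the y axis of square_jar_mouth, either way round below 0.17 rad)); the robot touches nothing.
It fails at once if the sanding block or the brush pot is shifted by more than 30 mm (distance of any of sanding_block, brush_pot from where it was at the start of the episode above 0.03 m).
It fails at once if the small round lid is dropped (falls freely by more than about 25 mm) or forced onto a jar (over 60 N) ((linear speed of small_round_lid above 0.7 m/s and contact force between small_round_lid and the fingers below 0.5 N) or contact force between small_round_lid and small_round_jar above 60 N or contact force between small_round_lid and large_round_jar above 60 N or contact force between small_round_lid and square_jar above 60 N or contact force between small_round_lid and oblong_jar above 60 N).
It fails at once if the large round lid is dropped (falls freely by more than about 25 mm) or forced onto a jar (over 60 N) ((linear speed of large_round_lid above 0.7 m/s and contact force between large_round_lid and the fingers below 0.5 N) or contact force between large_round_lid and small_round_jar above 60 N or contact force between large_round_lid and large_round_jar above 60 N or contact force between large_round_lid and square_jar above 60 N or contact force between large_round_lid and oblong_jar above 60 N).
It fails at once if the square lid is dropped (falls freely by more than about 25 mm) or forced onto a jar (over 60 N) ((linear speed of square_lid above 0.7 m/s and contact force between square_lid and the fingers below 0.5 N) or contact force between square_lid and small_round_jar above 60 N or contact force between square_lid and large_round_jar above 60 N or contact force between square_lid and square_jar above 60 N or contact force between square_lid and oblong_jar above 60 N).
It fails at once if the oblong lid is dropped (falls freely by more than about 25 mm) or forced onto a jar (over 60 N) ((linear speed of oblong_lid above 0.7 m/s and contact force between oblong_lid and the fingers below 0.5 N) or contact force between oblong_lid and small_round_jar above 60 N or contact force between oblong_lid and large_round_jar above 60 N or contact force between oblong_lid and square_jar above 60 N or contact force between oblong_lid and oblong_jar above 60 N).
It also fails if it takes over 128 s, if anything falls off the work surface, if the arm or the gripper's body presses on something with over 40 N, if the wrist force passes 120 N, or if a joint passes its speed limit or range.

### The arm

A 6-joint arm with a two-finger parallel gripper is mounted at the origin on the work surface. World frame = base frame: x ahead of the robot, y to its left, z up, the work surface at z = 0. Lengths are in mm, angles in degrees, forces in N, time in s.
With the tool pointing down it reaches from about 300 to 850 mm from the base axis. Payload 4.2 kg.
Tool frame: the origin (TCP) lies at the very end of the fingers, on their centre line; the grasp point (between the pads) lies 19 mm behind it; z points along the fingers, y is the line along which they close (so a half turn about z gives the same grasp; the last joint's range is limited). The gripper opens to 91 mm and grips with 3 to 60 N. Pads are 32 mm wide; open, the fingers measure 118 mm over their backs; the gripper's body (76 mm by 178 mm) begins 60 mm behind the grasp point.
Start: joints at [68.354, 18.312, 89.639, -0, 72.044, -1.146], TCP at [201.377, 538.603, 186.876] pointing down, gripper open.
Joint ranges: [-177.97, 177.97], [-48.28, 115.42], [12.27, 149.76], [-77.06, 257.06], [2.81, 150.46], [-146.56, 146.56]. Speed limits (degrees/s): [147.25, 147.25, 180, 180, 180, 180].

### API

Orientations are given as [roll, pitch, yaw] about the fixed x, y, z axes, in that order (R = Rz(yaw) Ry(pitch) Rx(roll)).
In Python, from workcell import env gives the robot as it stands.
- The arm moves only by the shell command python3 -m pendant 'ROWS' [FORCE]. ROWS is a JSON object of lists of equal length, an entry for each row: "translation": the shift along the tool's x, y, z in mm, a list of three; "roll": the turn about the tool's z in rad; "hand": the closure in counts, from 0 (fully open) to 255 (shut). In form: {"translation": [[dx, dy, dz], ...], "roll": [roll, ...], "hand": [hand, ...]}. A call has exactly 8 rows; each row shifts and turns the commanded pose from where the row before left it, along the tool's axes as they then stand; what a row does not reach is not made up. A row lasts 1/12 s, in which the tool goes at most 41.7 mm and 7.16 degrees, less where a joint would pass 70% of its speed; a pose out of reach is approached as far as the arm can. A call with a gripper value outside its range is refused whole. The fingers move at their own pace and stop on an object; FORCE is the grip in N (left out, the last holds). Time passes only in rows, so rows that do not move let the fingers close, or fill a call up. It gives the time, the measured TCP pose, the force, the opening and the grip force at its end, in the units of the state.
- env.state(): the state, without advancing time (a new reading comes with each control period).
- env.grab_frame(name): name is "scene" or "side" or "wrist"; returns a dict with "frame" (400x640x3 uint8, red, green, blue), "z_map" (400x640 float32, mm along the optical axis (not along the pixel's ray), 0 where there is no reading), "fx", "fy", "cx", "cy" (pixels), "pose" (4x4, takes a point from camera to world coordinates). Camera axes: x right, y down, z forward; pixel columns grow to the right and rows downward; lengths in mm; the calibration is good to about 2 mm. A picture is of the moment at which its call begins.
- env.job_done(): hands the job in; it is judged then, once.
Trained networks look in a picture, given as the dict that the camera call returned (one of the last four; its "shot" number tells which), for a name from the list of things; names that differ only in an ending like _2 or _b are one class to them, and where a whole thing is asked for, a point or a joint stands for the part that bears it (a point fixed in the world has none). Each returns a list of dicts, best first, with "score" (0 to 1); they miss things now and then, are a little off and sometimes report something else, mostly with a low value. They report only what shows in the picture. A call takes as long as a camera call. They do not tell look-alikes from the thing itself.
- env.recognise(picture, label): "rect" ([centre column, centre row, width, height] in pixels, round what is visible of it).
- env.regions_of(picture, label): "pixels" (400x640 bool, what is visible of it) and "rect" ([centre column, centre row, width, height] in pixels, round what is visible of it).
The state is a dict: "time_s": time; "qpos": joint angles; "qvel": joint speeds; "effort": joint torques, N m; "ee_pos": TCP position; "ee_rot": TCP orientation; "force": force on the tool from outside, world axes, zero at the start; "torque": the same for the moment, N m; "gripper_width": finger opening in mm; "gripper_force": force on a finger pad.
Only numpy, scipy, OpenCV 4.12 (cv2) and the standard library are available. Lean on these libraries where they do the work, as an engineer would, in place of code of your own. Each camera call takes 0.05 s, during which the arm holds its last target. There are 200 camera calls.

## Working session

There is one attempt and no reset: what is moved stays moved. The work goes in short steps, Python scripts to look and compute and a shell command to move; the robot and the scene stay as the last step left them, time stands still between calls to the robot, and variables do not carry over. Pictures are saved under pics/ and viewed, at most 14 in all, crops included, and the job is handed in when it is done.

```bash
mkdir -p pics; cat > h.py <<'E'
import numpy as np, cv2
from workcell import env
def pts(p):
    z=p["z_map"]; v,u=np.mgrid[:400,:640]
    P=np.stack([(u-p["cx"])*z/p["fx"],(v-p["cy"])*z/p["fy"],z],-1)
    T=np.array(p["pose"]); W=P@T[:3,:3].T+T[:3,3]; W[z==0]=np.nan
    return W
def save(p,n): cv2.imwrite("pics/"+n,p["frame"][:,:,::-1])
names=["small_round_lid_knob","large_round_lid_knob","square_lid_knob","oblong_lid_knob","small_round_jar_mouth","large_round_jar_mouth","square_jar_mouth","oblong_jar_mouth"]
E
python3 - <<'E'
from h import *
s=env.state(); print({k:np.round(v,2) for k,v in s.items()})
for c in ["scene","side"]:
    p=env.grab_frame(c); save(p,c+"0.png"); W=pts(p); np.save(c+"W.npy",W)
    print(c,np.round(np.array(p["pose"])[:3],2).tolist(),p["fx"])
    for n in names+["sanding_block","brush_pot"]:
        for r in env.regions_of(p,n)[:3]:
            q=W[r["pixels"]]; q=q[~np.isnan(q[:,0])]
            if len(q)<10: continue
            zt=np.percentile(q[:,2],97); t=q[q[:,2]>zt-8]
            print(n,round(r["score"],2),np.round(r["rect"]),"ztop",round(zt),"mid",np.round((np.percentile(t,2,0)+np.percentile(t,98,0))/2)[:2],"all",np.round(np.percentile(q,2,0)),np.round(np.percentile(q,98,0)))
E
```

```text
{'time_s': np.float64(0.0), 'qpos': array([68.35, 18.35, 89.71, -0.  , 72.04, -1.15]), 'qvel': array([ 0.03, -0.01, -0.01, -0.07, -0.09,  0.01]), 'effort': array([ -0.  , -41.25, -23.2 ,   0.07,   0.05,  -0.  ]), 'ee_pos': array([201.18, 538.04, 186.02]), 'ee_rot': array([-179.9,   -0. ,  159.5]), 'force': array([0.51, 1.13, 0.63]), 'torque': array([-0.  , -0.08,  0.02]), 'gripper_force': np.float64(0.0), 'gripper_width': np.float64(91.04)}
scene [[-0.68, 0.45, -0.58, 1350.78], [0.73, 0.42, -0.54, 788.24], [0.0, -0.79, -0.61, 994.05]] 440.01964375273457
small_round_lid_knob 0.8 [328. 254.  22.  18.] ztop 64 mid [610. 144.] all [579. 115.  28.] [638. 174.  64.]
large_round_lid_knob 0.66 [360. 229.  27.  21.] ztop 62 mid [456. 141.] all [404.  93.  12.] [499. 186.  63.]
large_round_lid_knob 0.55 [246. 192.  23.  28.] ztop 94 mid [ 607. -266.] all [ 575. -296.   15.] [ 637. -233.   95.]
square_lid_knob 0.83 [394. 253.  34.  30.] ztop 64 mid [465. 291.] all [424. 250.  29.] [505. 330.  65.]
oblong_lid_knob 0.65 [366. 276.  36.  31.] ztop 64 mid [602. 288.] all [549. 247.  14.] [655. 328.
[... 1761 characters left out ...]
[ 393. -329.   20.] [ 488. -233.   90.]
square_jar_mouth 0.97 [431. 216.  39.  37.] ztop 71 mid [ 785. -175.] all [ 736. -226.    1.] [ 833. -124.   71.]
square_jar_mouth 0.75 [322. 249.  38.  51.] ztop 86 mid [ 436. -135.] all [ 394. -177.   17.] [476. -96.  86.]
square_jar_mouth 0.57 [470. 262.  50.  49.] ztop 71 mid [ 773. -356.] all [ 727. -402.    5.] [ 817. -313.   72.]
oblong_jar_mouth 0.88 [361. 227.  39.  35.] ztop 70 mid [ 576. -112.] all [ 517. -161.   16.] [630. -65.  71.]
sanding_block 0.87 [268. 141.  29.  19.] ztop 43 mid [543. 493.] all [481. 444.   4.] [603. 517.  44.]
brush_pot 0.65 [417. 344.  45.  77.] ztop 160 mid [ 463. -493.] all [ 433. -532.   -0.] [ 553. -424.  163.]
```

```bash
python3 - <<'E'
import cv2,numpy as np
a=cv2.imread("pics/scene0.png");b=cv2.imread("pics/side0.png")
o=np.vstack([cv2.resize(a[130:310,150:450],(800,480))[:300*2],])
cv2.imwrite("pics/a.png",cv2.resize(a[130:320,150:450],(800,506)))
W=np.load("sceneW.npy");S=np.load("sideW.npy")
# orientations from top-face points (rectangle fits)
def rect(W,c,r,z0,z1):
    m=(abs(W[...,0]-c[0])<r)&(abs(W[...,1]-c[1])<r)&(W[...,2]>z0)&(W[...,2]<z1)
    q=W[m][:,:2].astype(np.float32); return cv2.minAreaRect(q),len(q)
for n,c,cs,z in [("sq lid plate",(465,291),(458,286),(28,42)),("ob lid plate",(602,288),(594,280),(28,42)),("sq knob",(465,291),(458,286),(55,70)),("ob hand",(602,288),(594,280),(55,70)),("sq jar",(443,-129),(436,-135),(79,95)),("ob jar",(584,-105),(576,-112),(63,78)),("sr knob",(610,144),(603,139),(55,70)),("lr knob",(456,141),(449,134),(55,70)),("sr jar",(605,-266),(598,-271),(88,100)),("lr jar",(451,-271),(442,-281),(83,100)),]:
    for nm,M,cc in(("scene",W,c),("side",S,cs)):
        r,k=rect(M,cc,66,*z); print(n,nm,np.round(r[0],1),np.round(r[1],0),round(r[2],1),k)
E
```

```text
sq lid plate scene [464.4 290.1] [87. 86.] 1.7 432
sq lid plate side [458.8 288.2] [85. 92.] 0.8 314
ob lid plate scene [600.7 286.4] [115.  71.] 17.9 572
ob lid plate side [596.9 280.8] [114.  75.] 15.5 297
sq knob scene [463.9 291.3] [26. 28.] 85.8 61
sq knob side [458.7 285.1] [25. 30.] 7.5 53
ob hand scene [600.  286.7] [64. 13.] 18.0 82
ob hand side [595.3 281.9] [62. 15.] 17.1 61
sq jar scene [ 443.  -128.6] [87. 90.] 1.2 140
sq jar side [ 436.  -134.2] [86. 84.] 89.6 327
ob jar scene [ 581.9 -106.5] [ 76. 108.] 67.0 179
ob jar side [ 576.6 -110.9] [ 74. 108.] 65.3 310
sr knob scene [609.7 145. ] [21. 23.] 46.4 42
sr knob side [601.7 137.4] [19. 21.] 48.4 34
lr knob scene [454.6 140.3] [27. 27.] 80.7 50
lr knob side [448.6 134. ] [27. 25.] 64.2 57
sr jar scene [ 603.5 -265.3] [66. 63.] 8.0 84
sr jar side [ 597.7 -271. ] [66. 64.] 53.4 201
lr jar scene [ 448.  -275.6] [99. 95.] 69.7 104
lr jar side [ 443.2 -279.6] [99. 98.] 59.9 360
```

View pics/a.png

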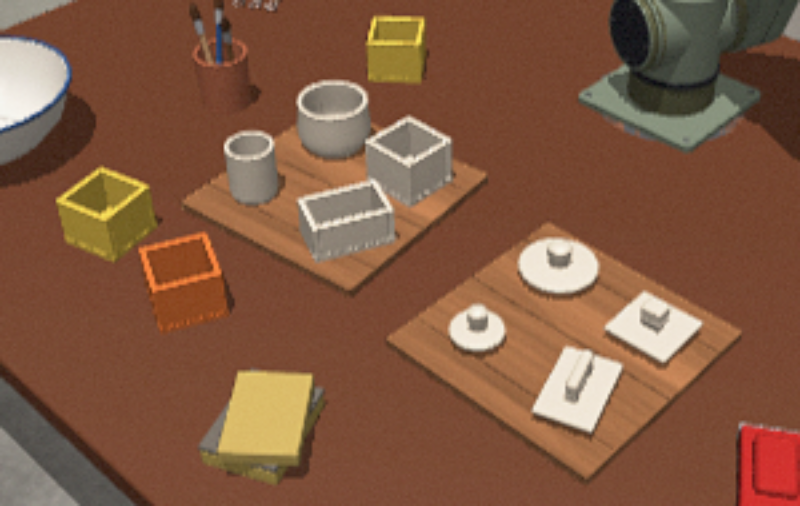

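The scene picture shows four grey jars on the far board: small round at about (250,165), large round (333,118), square (408,158) and oblong (346,218). The four lids are on the near board, and the orange and yellow boxes are look-alikes off the boards. I'll go above the lids for a wrist look.

```bash
python3 -m pendant '{"translation":[[0,0,-20],[0,0,-20],[0,0,-20],[0,0,-20],[0,0,-20],[0,0,-20],[0,0,0],[0,0,0]],"roll":[-0.12,-0.12,-0.118,0,0,0,0,0],"hand":[0,0,0,0,0,0,0,0]}' 20 && python3 -m pendant '{"translation":[[-20,-20,0],[-20,-20,0],[-20,-20,0],[-20,-20,0],[-20,-20,0],[-20,-20,0],[-20,-20,0],[-20,-20,0]],"roll":[0,0,0,0,0,0,0,0],"hand":[0,0,0,0,0,0,0,0]}' && python3 -m pendant '{"translation":[[-20,-20,0],[-20,-20,0],[-20,-20,0],[-20,-20,0],[-20,-20,0],[-20,-20,0],[-20,-20,0],[0,0,0]],"roll":[0,0,0,0,0,0,0,0],"hand":[0,0,0,0,0,0,0,0]}'
cat >> h.py <<'E'
def rect(W,c,r,z0,z1):
    m=(abs(W[...,0]-c[0])<r)&(abs(W[...,1]-c[1])<r)&(W[...,2]>z0)&(W[...,2]<z1)
    q=W[m][:,:2].astype(np.float32); 
    if len(q)<5: return None
    a=cv2.minAreaRect(q); v,u=np.where(m)
    return np.round(a[0],1),np.round(a[1]),round(a[2],1),len(q),"z",np.round(np.median(W[m][:,2]),1),"px",round(u.mean()),round(v.mean())
E
python3 - <<'E'
from h import *
p=env.grab_frame("wrist"); save(p,"w1.png"); W=pts(p)
s=env.state(); print(s["ee_pos"],s["ee_rot"],s["time_s"],s["qpos"]); T=np.array(p["pose"]); print(np.round(T,3),p["fx"])
for n,c in (("sq",(461,288)),("ob",(598,284)),("sr",(606,141)),("lr",(452,137))):
    print(n,"plate",rect(W,c,66,28,42)); print(n,"knob",rect(W,c,45,57,72))
E
```

```text
time_s: 1.77
ee_pos: [201.5, 539.0, 307.6]
ee_rot: [179.9, 0.0, -180.0]
force: [-0.2, -0.8, 0.7]
gripper_width: 91.3
gripper_force: 0.0
time_s: 2.43
ee_pos: [361.6, 377.0, 305.0]
ee_rot: [-179.9, -0.1, -180.0]
force: [0.9, 0.7, 0.0]
gripper_width: 91.3
gripper_force: 0.0
time_s: 3.1
ee_pos: [503.8, 235.0, 304.4]
ee_rot: [-179.8, -0.1, 179.8]
force: [-1.1, -0.0, -0.6]
gripper_width: 91.2
gripper_force: 0.0
[502.11783075 236.73415618 304.60197559] [-179.90154824   -0.18533234  179.80665896] 3.15 [ 2.40644091e+01  1.38133029e+01  7.92741268e+01 -1.36341623e-02
  8.71219871e+01 -6.57416997e+01]
[[ 5.00000e-03  9.69000e-01  2.45000e-01  4.35542e+02]
 [ 1.00000e+00 -4.00000e-03 -4.00000e-03  2.35333e+02]
 [-3.00000e-03  2.45000e-01 -9.69000e-01  5.02039e+02]
 [ 0.00000e+00  0.00000e+00  0.00000e+00  1.00000e+00]] 330.0600500135722
sq plate (array([460.1, 288.4]), array([84., 84.]), 1.5, 3241, 'z', np.float64(34.5), 'px', 353, 133)
sq knob (array([459.9, 288.2]), array([26., 26.]), 1.5, 402, 'z', np.float64(64.2), 'px', 355, 135)
ob plate (array([597. , 284.1]), array([108.,  70.]), 18.2, 2672, 'z', np.float64(34.5), 'px', 347, 224)
ob knob (array([596.6, 284. ]), array([59., 14.]), 18.3, 395, 'z', np.float64(64.0), 'px', 349, 233)
sr plate (array([604. , 141.2]), array([65., 65.]), 77.9, 1183, 'z', np.float64(34.2), 'px', 253, 230)
sr knob (array([603.9, 140.9]), array([22., 23.]), 0.2, 214, 'z', np.float64(63.1), 'px', 249, 239)
lr plate (array([450.3, 138.4]), array([99., 99.]), 43.6, 3673, 'z', np.float64(34.4), 'px', 246, 126)
lr knob (array([450.1, 138.8]), array([29., 28.]), 89.6, 415, 'z', np.float64(63.7), 'px', 241, 128)
```

The wrist view gives every lid its exact size. I'll take the oblong lid first: move above it, turn 18.4 deg, and lower part way.

```bash
python3 -m pendant '{"translation":[[-24,11.5,0],[-24,11.5,0],[-24,11.5,0],[-24,11.5,0],[0,0,30],[0,0,30],[0,0,30],[0,0,30]],"roll":[0,0,0,0,-0.11,-0.11,-0.101,0],"hand":[0,0,0,0,0,0,0,0]}' && python3 -m pendant '{"translation":[[0,0,30],[0,0,30],[0,0,20],[0,0,0],[0,0,0],[0,0,0],[0,0,0],[0,0,0]],"roll":[0,0,0,0,0,0,0,0],"hand":[120,120,120,120,120,120,120,120]}'; python3 -c "
from h import *
s=env.state();print(s['ee_pos'],s['ee_rot'],s['gripper_width'])"
```

```text
time_s: 3.82
ee_pos: [595.9, 285.5, 184.1]
ee_rot: [180.0, -0.1, -161.3]
force: [1.2, 0.2, 0.3]
gripper_width: 91.0
gripper_force: 0.0
time_s: 4.48
ee_pos: [598.3, 285.3, 108.8]
ee_rot: [180.0, 0.2, -161.6]
force: [0.4, 1.1, -0.7]
gripper_width: 48.3
gripper_force: 0.0
[598.29589295 285.31605628 108.81105745] [ 179.97131724    0.19973786 -161.5864065 ] 48.30984717439595
```

```bash
python3 -m pendant '{"translation":[[1,-0.5,20],[0,0,20],[0,0,18],[0,0,10],[0,0,0],[0,0,0],[0,0,0],[0,0,0]],"roll":[0,0,0,0,0,0,0,0],"hand":[120,120,120,120,120,120,255,255]}' 20 && python3 -m pendant '{"translation":[[0,0,0],[0,0,0],[0,0,0],[0,0,0],[0,0,-5],[0,0,-10],[0,0,-15],[0,0,-20]],"roll":[0,0,0,0,0,0,0,0],"hand":[255,255,255,255,255,255,255,255]}'
```

```text
time_s: 5.15
ee_pos: [597.7, 284.4, 40.5]
ee_rot: [180.0, 0.2, -161.6]
force: [-0.6, -0.3, -0.2]
gripper_width: 37.8
gripper_force: 0.0
time_s: 5.82
ee_pos: [596.0, 283.6, 89.0]
ee_rot: [-180.0, -0.1, -161.6]
force: [-0.3, 0.5, -0.8]
gripper_width: 0.1
gripper_force: 0.0
```

```bash
python3 -m pendant '{"translation":[[0,0,-30],[0,0,-30],[0,0,-30],[0,0,-30],[0,0,-10],[0,0,0],[0,0,0],[0,0,0]],"roll":[0,0,0,0,0,0,0,0],"hand":[0,0,0,0,0,0,0,0]}' >/dev/null; python3 - <<'E'
from h import *
p=env.grab_frame("wrist"); save(p,"w2.png"); W=pts(p)
s=env.state(); print(s["ee_pos"],s["ee_rot"],s["gripper_width"])
c=(597,284); print(rect(W,c,75,28,42)); print(rect(W,c,50,57,72))
E
```

```text
[595.55477042 283.37485677 216.44677728] [-179.97800561   -0.24948969 -161.59999786] 54.77277166167148
(array([597.4, 284.2]), array([107.,  70.]), 18.2, 4747, 'z', np.float64(34.5), 'px', 314, 176)
(array([597.1, 284.5]), array([59., 13.]), 18.2, 657, 'z', np.float64(64.1), 'px', 315, 182)
```

View pics/w2.png

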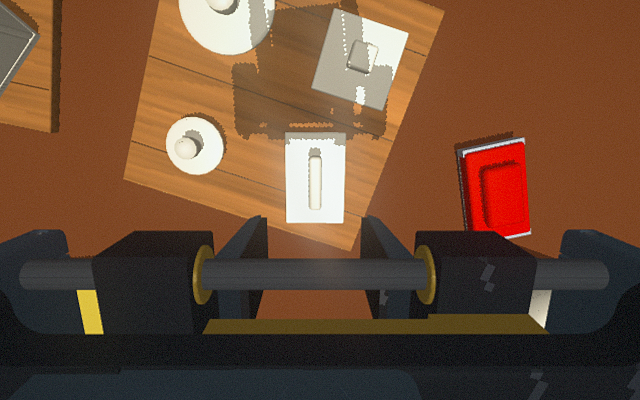

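The lid is untouched at about (315,178). The fingers simply hadn't finished closing before the lift, so I'll repeat with a longer close.

```bash
python3 -m pendant '{"translation":[[-1,0,25],[0,0,30],[0,0,30],[0,0,25],[0,0,20],[0,0,15],[0,0,15],[0,0,15]],"roll":[0,0,0,0,0,0,0,0],"hand":[150,150,150,150,150,150,150,150]}' 20 && python3 -m pendant '{"translation":[[0,0,0],[0,0,0],[0,0,0],[0,0,0],[0,0,0],[0,0,0],[0,0,0],[0,0,0]],"roll":[0,0,0,0,0,0,0,0],"hand":[255,255,255,255,255,255,255,255]}'
```

```text
time_s: 7.2
ee_pos: [596.1, 283.6, 40.9]
ee_rot: [-180.0, -0.2, -161.6]
force: [-0.0, -0.1, 0.2]
gripper_width: 37.7
gripper_force: 0.0
time_s: 7.87
ee_pos: [597.7, 284.3, 44.3]
ee_rot: [180.0, 0.0, -161.6]
force: [-0.5, 1.0, -0.7]
gripper_width: 0.4
gripper_force: 0.0
```

```bash
python3 - <<'E'
from h import *
p=env.grab_frame("wrist"); a=p["frame"]
W=pts(p);print(rect(W,(597,284),75,28,42)); print(rect(W,(597,284),50,57,72))
q=env.grab_frame("side"); b=cv2.resize(q["frame"][80:240,200:420],(640,466))
cv2.imwrite("pics/w3.png",cv2.resize(np.vstack([a,b[:400]])[:,:,::-1],(480,600)))
s=env.state(); print(s["ee_pos"],s["gripper_width"],s["gripper_force"])
E
```

```text
(array([597.4, 284.1]), array([108.,  70.]), 18.0, 8525, 'z', np.float64(34.6), 'px', 315, 181)
(array([588.3, 281.2]), array([41., 14.]), 19.1, 817, 'z', np.float64(64.1), 'px', 315, 205)
[597.62742399 284.25055005  44.07471087] 0.6253578360376436 0.0
```

View pics/w3.png

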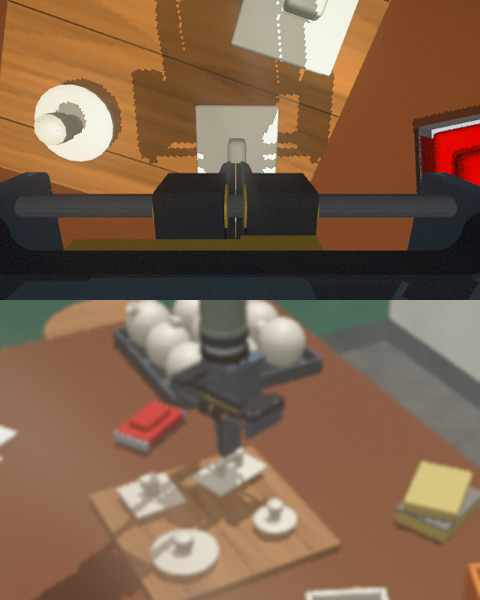

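The fingers are shut above the handle (wrist picture: tips at about (235,165), over the strap). The tips must be higher than the reading says, so I'll measure them in depth.

```bash
python3 - <<'E'
from h import *
p=env.grab_frame("wrist"); W=pts(p); T=np.array(p["pose"]);print(T[:3,3])
for v in range(190,300,6): print(v,[tuple(np.round(W[v,u]).tolist()) for u in (306,315,324)])
for cam in ("side","scene"):
    q=env.grab_frame(cam); V=pts(q)
    m=(np.hypot(V[...,0]-597,V[...,1]-284)<40)&(V[...,2]>38); z=V[m][:,2]; print(cam,np.histogram(z,bins=range(38,140,4)))
E
```

```text
[532.54735603 261.67435302 241.56923755]
190 [(572.0, 270.0, 63.0), (570.0, 275.0, 64.0), (569.0, 280.0, 62.0)]
196 [(575.0, 271.0, 64.0), (573.0, 276.0, 64.0), (572.0, 281.0, 64.0)]
202 [(578.0, 272.0, 64.0), (577.0, 277.0, 64.0), (575.0, 282.0, 64.0)]
208 [(581.0, 273.0, 64.0), (580.0, 278.0, 63.0), (578.0, 283.0, 63.0)]
214 [(585.0, 275.0, 63.0), (583.0, 279.0, 64.0), (581.0, 284.0, 64.0)]
220 [(583.0, 274.0, 81.0), (583.0, 279.0, 76.0), (580.0, 283.0, 81.0)]
226 [(583.0, 275.0, 89.0), (583.0, 279.0, 86.0), (580.0, 283.0, 91.0)]
232 [(584.0, 275.0, 94.0), (583.0, 279.0, 94.0), (580.0, 282.0, 99.0)]
238 [(583.0, 275.0, 104.0), (583.0, 279.0, 103.0), (580.0, 282.0, 106.0)]
244 [(584.0, 275.0, 109.0), (583.0, 279.0, 110.0), (580.0, 282.0, 113.0)]
250 [(584.0, 275.0, 116.0), (583.0, 279.0, 117.0), (563.0, 275.0, 164.0)]
256 [(584.0, 276.0, 122.0), (583.0, 279.0, 122.0), (564.0, 275.0, 164.0)]
262 [(567.0, 271.0, 165.0), (566.0, 273.0, 165.0), (566.0, 275.0, 165.0)]
268 [(569.0, 272.0, 165.0), (567.0, 274.0, 166.0), (567.0, 276.0, 166.0)]
274 [(569.0, 272.0, 167.0), (569.0, 274.0, 166.
[... 159 characters left out ...]
 277.0, 166.0)]
292 [(597.0, 280.0, 125.0), (595.0, 283.0, 127.0), (573.0, 278.0, 166.0)]
298 [(599.0, 281.0, 125.0), (598.0, 284.0, 127.0), (574.0, 278.0, 167.0)]
side (array([11, 10,  4, 10, 11, 17, 20,  5,  3,  8,  8, 10, 12, 11,  9, 10, 11,
       10, 12, 11, 11, 11, 10,  8,  5]), array([ 38,  42,  46,  50,  54,  58,  62,  66,  70,  74,  78,  82,  86,
        90,  94,  98, 102, 106, 110, 114, 118, 122, 126, 130, 134, 138]))
scene (array([12,  5,  7,  3,  8, 17, 20,  1,  5,  9,  8, 11,  7,  6, 12, 13, 10,
        7, 14, 11, 10,  8, 11,  5,  2]), array([ 38,  42,  46,  50,  54,  58,  62,  66,  70,  74,  78,  82,  86,
        90,  94,  98, 102, 106, 110, 114, 118, 122, 126, 130, 134, 138]))
```

Depth puts the real fingertips near z = 72 while the pose reads 44, so the reading runs about 28 mm low. I'll open, go down 30 more, and close.

```bash
python3 -m pendant '{"translation":[[0,0,0],[0,0,0],[0,0,0],[0,0,0],[0,0,0],[0,0,0],[0,0,0],[0,0,0]],"roll":[0,0,0,0,0,0,0,0],"hand":[140,140,140,140,140,140,140,140]}' 20 && python3 -m pendant '{"translation":[[0,0,8],[0,0,8],[0,0,8],[0,0,6],[0,0,0],[0,0,0],[0,0,0],[0,0,0]],"roll":[0,0,0,0,0,0,0,0],"hand":[140,140,140,140,140,140,140,140]}' && python3 -m pendant '{"translation":[[0,0,0],[0,0,0],[0,0,0],[0,0,0],[0,0,0],[0,0,0],[0,0,0],[0,0,0]],"roll":[0,0,0,0,0,0,0,0],"hand":[255,255,255,255,255,255,255,255]}'
```

```text
time_s: 8.78
ee_pos: [597.6, 284.2, 43.8]
ee_rot: [180.0, 0.0, -161.6]
force: [-0.4, -0.3, -0.5]
gripper_width: 41.0
gripper_force: 0.0
time_s: 9.45
ee_pos: [598.0, 284.4, 14.3]
ee_rot: [180.0, 0.1, -161.6]
force: [0.1, 0.7, 0.7]
gripper_width: 41.2
gripper_force: 0.0
time_s: 10.12
ee_pos: [597.6, 284.3, 13.9]
ee_rot: [180.0, 0.0, -161.6]
force: [0.1, 0.6, 0.8]
gripper_width: 13.8
gripper_force: 20.0
```

The oblong handle is gripped (13.8 mm, 20 N). I'll lift, turn toward the oblong jar's heading, and go beside the jars.

```bash
python3 -m pendant '{"translation":[[0,0,-4],[0,0,-8],[0,0,-15],[0,0,-25],[0,0,-30],[0,0,-30],[0,0,-30],[0,0,-30]],"roll":[0,0,0,0,0,0,0,0],"hand":[255,255,255,255,255,255,255,255]}' 20 && python3 -m pendant '{"translation":[[0,0,-10],[0,0,-10],[0,0,-10],[0,0,-10],[0,0,-10],[0,0,-8],[0,0,0],[0,0,0]],"roll":[0.105,0.105,0.105,0.105,0.105,0.105,0.106,0],"hand":[255,255,255,255,255,255,255,255]}' && python3 -m pendant '{"translation":[[-5,-10,0],[-10,-20,0],[-11,-21,0],[-11,-21,0],[-11,-21,0],[-11,-21,0],[-11,-21,0],[-11,-21,0]],"roll":[0,0,0,0,0,0,0,0],"hand":[255,255,255,255,255,255,255,255]}' && python3 -m pendant '{"translation":[[-11,-21,0],[-11,-21,0],[-11,-21,0],[-11,-21,0],[-11,-21,0],[-11,-21,0],[-11,-21,0],[-11,-21,0]],"roll":[0,0,0,0,0,0,0,0],"hand":[255,255,255,255,255,255,255,255]}' && python3 -m pendant '{"translation":[[-11,-21,0],[-11,-21,0],[-11,-21,0],[-11,-21,0],[-11,-21,0],[-11,-21,0],[-8,-18,0],[0,0,0]],"roll":[0,0,0,0,0,0,0,0],"hand":[255,255,255,255,255,255,255,255]}'
cat >t.py <<'E'
from h import *
import sys
p=env.grab_frame("wrist"); save(p,sys.argv[1]); W=pts(p)
s=env.state(); print(s["ee_pos"],s["ee_rot"],s["gripper_width"],s["time_s"])
for n,c,z in (("sq",(439,-131),85),("ob",(579,-109),69),("sr",(600,-268),95),("lr",(446,-278),89)):
    print(n,rect(W,c,66,z-6,z+6))
E
python3 t.py w4.png
```

```text
time_s: 10.78
ee_pos: [597.3, 284.0, 188.0]
ee_rot: [-180.0, 0.0, -161.6]
force: [1.2, -0.5, -1.1]
gripper_width: 14.1
gripper_force: 20.0
time_s: 11.45
ee_pos: [597.7, 284.2, 245.1]
ee_rot: [179.9, 0.1, 156.1]
force: [-0.3, -0.3, -2.0]
gripper_width: 13.8
gripper_force: 20.0
time_s: 12.12
ee_pos: [608.2, 106.6, 243.6]
ee_rot: [-179.9, -0.0, 156.4]
force: [1.3, -0.2, -1.6]
gripper_width: 14.1
gripper_force: 20.0
time_s: 12.78
ee_pos: [620.8, -82.4, 243.6]
ee_rot: [-180.0, -0.1, 156.4]
force: [-0.3, -0.3, -1.9]
gripper_width: 13.5
gripper_force: 20.0
time_s: 13.45
ee_pos: [630.1, -246.8, 242.9]
ee_rot: [-179.8, -0.0, 156.1]
force: [0.5, -0.2, -1.8]
gripper_width: 13.7
gripper_force: 20.0
[ 630.21775492 -244.42959716  242.98989461] [-1.79965646e+02 -9.46269692e-02  1.56172229e+02] 13.841763331017862 13.5
sq (array([ 478.5, -162.5]), array([32., 11.]), 65.6, 235, 'z', np.float64(84.1), 'px', 327, 4)
ob (array([ 578.2, -108.9]), array([ 70., 108.]), 65.2, 2578, 'z', np.float64(68.3), 'px', 413, 77)
sr (array([ 575.1, -258.1]), array([46.,  9.]), 66.0, 244, 'z', np.float64(94.3), 'px', 283, 138)
lr (array([ 458.8, -283.2]), array([99., 69.]), 65.4, 1579, 'z', np.float64(88.2), 'px', 210, 43)
```

View pics/w4.png

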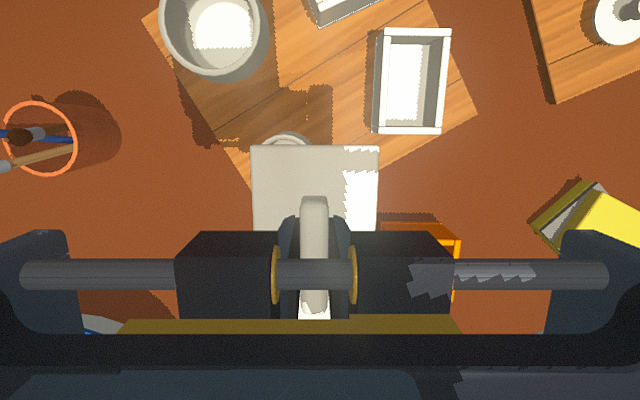

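The oblong jar's rim is clean at pixels (413,77), with centre (578,-109) and its long axis at 155 deg. The held lid is at (315,190), level and straight. I'll go above the jar.

```bash
python3 -m pendant '{"translation":[[12,12,0],[20,20,0],[20,20,0],[20,20,0],[20,20,0],[10.3,11,0],[0,0,0],[0,0,0]],"roll":[0.017,0,0,0,0,0,0,0],"hand":[255,255,255,255,255,255,255,255]}' && python3 -m pendant '{"translation":[[0,0,20],[0,0,30],[0,0,30],[0,0,30],[0,0,25],[0,0,17],[0,0,8],[0,0,0]],"roll":[0,0,0,0,0,0,0,0],"hand":[255,255,255,255,255,255,255,255]}' && python3 t.py w5.png; python3 -c "
from h import *
for i in range(4): env.grab_frame('wrist'); s=env.state();print(s['ee_pos'],s['ee_rot'][2])"
```

```text
time_s: 14.17
ee_pos: [581.3, -105.4, 244.3]
ee_rot: [-180.0, 0.1, 155.4]
force: [-0.1, -0.3, -1.9]
gripper_width: 13.8
gripper_force: 20.0
time_s: 14.83
ee_pos: [580.4, -106.7, 81.6]
ee_rot: [-179.9, -0.2, 155.2]
force: [-0.9, -0.2, -1.0]
gripper_width: 13.9
gripper_force: 20.0
[ 581.51096873 -106.66488561   83.3178537 ] [-1.79975761e+02 -4.70950204e-02  1.55228452e+02] 13.791635336787285 14.8833
sq (array([ 445. , -132.8]), array([84., 71.]), 89.2, 5316, 'z', np.float64(84.2), 'px', 167, 64)
ob (array([530.8, -87.1]), array([69.,  3.]), 65.3, 649, 'z', np.float64(68.2), 'px', 310, 141)
sr (array([ 575.9, -253.3]), array([30.,  9.]), 58.3, 540, 'z', np.float64(93.7), 'px', 104, 317)
lr (array([ 467.6, -245.6]), array([24., 84.]), 53.6, 2452, 'z', np.float64(87.9), 'px', 22, 153)
[ 582.29395903 -106.62214997   84.46298009] 155.23616556811214
[ 582.66281389 -106.53388097   85.1115225 ] 155.2433509329547
[ 582.6645935  -106.35997963   85.3792552 ] 155.24972530357286
[ 582.53921271 -106.25784026   85.41290742] 155.25601681449496
```

```bash
python3 -m pendant '{"translation":[[1.4,-2,0],[1.4,-2.1,0],[0,0,0],[0,0,0],[0,0,0],[0,0,0],[0,0,0],[0,0,0]],"roll":[0,0,0,0,0,0,0,0],"hand":[255,255,255,255,255,255,255,255]}'; python3 - <<'E'
from h import *
p=env.grab_frame("wrist"); W=pts(p); s=env.state(); e=s["ee_pos"]; print(e,s["ee_rot"])
a=np.radians(155.2); R=np.array([[np.cos(a),np.sin(a)],[np.sin(a),-np.cos(a)]])
c=np.array([578.2,-108.9])
for lo,hi,nm in ((100,112,"lid"),(64,73,"jar")):
    m=(W[...,2]>lo)&(W[...,2]<hi)&(np.hypot(W[...,0]-578,W[...,1]+109)<70)
    q=(W[m][:,:2]-c)@R; q=q[q[:,0]>35]; print(nm,len(q),np.percentile(q,[0.5,1,50,99,99.5],0).round(1).tolist(), np.median(W[m][:,2]))
E
```

```text
time_s: 15.75
ee_pos: [577.1, -108.3, 83.8]
ee_rot: [180.0, -0.0, 155.3]
force: [0.1, 0.1, -1.4]
gripper_width: 13.6
gripper_force: 20.0
[ 577.08490511 -108.28969583   83.76804301] [ 1.79994861e+02 -3.74581655e-03  1.55263599e+02]
lid 4860 [[35.1, -34.5], [35.2, -34.1], [45.5, -0.0], [54.9, 33.7], [54.9, 34.1]] 104.51669122758665
jar 289 [[52.7, -33.3], [52.7, -32.9], [53.4, 2.6], [54.0, 33.3], [54.0, 33.9]] 67.56489097730386
```

```bash
python3 -m pendant '{"translation":[[-0.5,0,4],[0,0,4],[0,0,4],[0,0,4],[0,0,4],[0,0,3],[0,0,2],[0,0,1]],"roll":[0,0,0,0,0,0,0,0],"hand":[255,255,255,255,255,255,255,255]}' && python3 -m pendant '{"translation":[[0,0,0],[0,0,0],[0,0,1],[0,0,0],[0,0,1],[0,0,0],[0,0,0.5],[0,0,0]],"roll":[0,0,0,0,0,0,0,0],"hand":[255,255,255,255,255,255,255,255]}'
```

```text
time_s: 16.47
ee_pos: [577.3, -108.5, 57.3]
ee_rot: [-180.0, -0.0, 155.3]
force: [0.6, -0.0, -1.5]
gripper_width: 13.9
gripper_force: 20.0
time_s: 17.13
ee_pos: [577.5, -108.5, 55.3]
ee_rot: [180.0, -0.0, 155.3]
force: [-1.1, 1.6, -1.5]
gripper_width: 13.8
gripper_force: 20.0
```

```bash
python3 -m pendant '{"translation":[[0,0,0.5],[0,0,0],[0,0,0.5],[0,0,0],[0,0,0.5],[0,0,0],[0,0,0],[0,0,0]],"roll":[0,0,0,0,0,0,0,0],"hand":[255,255,255,255,255,255,255,255]}'
```

```text
time_s: 17.8
ee_pos: [577.6, -108.5, 54.0]
ee_rot: [180.0, 0.0, 155.3]
force: [-0.2, 0.5, 0.3]
gripper_width: 13.8
gripper_force: 20.0
```

Contact: the lid's weight is now off the wrist. I'll release, rise, and look at all the jars.

```bash
python3 -m pendant '{"translation":[[0,0,0],[0,0,0],[0,0,0],[0,0,0],[0,0,0],[0,0,0],[0,0,0],[0,0,0]],"roll":[0,0,0,0,0,0,0,0],"hand":[120,120,120,120,120,120,120,120]}' && python3 -m pendant '{"translation":[[0,0,-5],[0,0,-10],[0,0,-30],[0,0,-35],[0,0,-35],[0,0,-35],[0,0,-35],[0,0,-25]],"roll":[0,0,0,0,0,0,0,0],"hand":[120,120,120,120,120,120,120,120]}' && python3 -m pendant '{"translation":[[-18,-16,0],[-18,-16,0],[-18,-16,0],[-18,-16,0],[-20,-16,0],[0,0,0],[0,0,0],[0,0,0]],"roll":[0,0,0,0,0,0,0,0],"hand":[120,120,120,120,120,120,120,120]}'; python3 t.py w6.png;python3 - <<'E'
from h import *
p=env.grab_frame("wrist"); W=pts(p);print(rect(W,(578,-109),70,71,80),rect(W,(578,-109),70,98,112))
E
```

```text
time_s: 18.47
ee_pos: [577.5, -108.5, 53.8]
ee_rot: [180.0, -0.0, 155.3]
force: [0.6, 0.3, -0.4]
gripper_width: 48.6
gripper_force: 0.0
time_s: 19.13
ee_pos: [578.2, -108.7, 268.8]
ee_rot: [179.9, 0.3, 155.3]
force: [0.8, -0.8, 0.2]
gripper_width: 48.5
gripper_force: 0.0
time_s: 19.8
ee_pos: [627.3, -219.2, 264.3]
ee_rot: [180.0, -0.0, 155.3]
force: [-0.4, 0.0, -0.1]
gripper_width: 48.3
gripper_force: 0.0
[ 627.241243   -218.83464438  264.47453489] [1.79968577e+02 7.59068800e-03 1.55294277e+02] 48.32143880406987 19.85
sq (array([ 477. , -141.8]), array([86., 30.]), 66.0, 833, 'z', np.float64(84.2), 'px', 314, 14)
ob (array([ 577.6, -109. ]), array([ 70., 108.]), 65.0, 3823, 'z', np.float64(74.2), 'px', 383, 93)
sr (array([ 599.9, -269.1]), array([65., 64.]), 65.3, 925, 'z', np.float64(94.1), 'px', 263, 174)
lr (array([ 448.2, -278.4]), array([100.,  91.]), 64.4, 1920, 'z', np.float64(88.1), 'px', 190, 48)
(array([ 577.3, -108.9]), array([ 70., 108.]), 65.3, 5371, 'z', np.float64(74.6), 'px', 383, 92) (array([ 577.4, -109. ]), array([14., 59.]), 65.4, 813, 'z', np.float64(104.1), 'px', 389, 92)
```

View pics/w6.png

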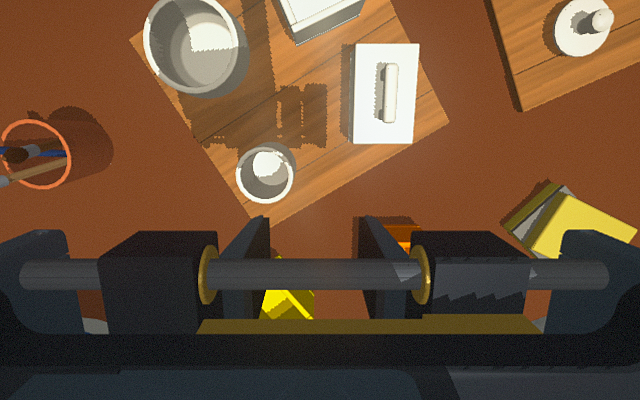

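The oblong lid is seated: plate (383,93), top at 74.6, centred and in line. Next is the small round lid, whose jar at (263,174) measures (599.9,-269.1).

```bash
python3 -m pendant '{"translation":[[15,27.7,0],[15,27.7,0],[15,27.7,0],[15,27.7,0],[15,27.7,0],[15,27.7,0],[15,27.7,0],[15,27.7,0]],"roll":[0,0,0,0,0,0,0,0],"hand":[120,120,120,120,120,120,120,120]}' && python3 -m pendant '{"translation":[[15,28,0],[15,28,0],[15,28,0],[6.5,11.6,10],[0,0,30],[0,0,30],[0,0,30],[0,0,30]],"roll":[0,0,0,0,0,0,0,0],"hand":[120,120,120,120,120,120,120,120]}' && python3 -m pendant '{"translation":[[0,0,30],[0,0,20],[0,0,5],[0,0,0],[0,0,0],[0,0,0],[0,0,0],[0,0,0]],"roll":[0,0,0,0,0,0,0,0],"hand":[120,120,120,120,120,120,120,120]}'; python3 - <<'E'
from h import *
p=env.grab_frame("wrist");W=pts(p);c=(604,141);print(rect(W,c,45,28,42),rect(W,c,20,57,70));s=env.state();print(s['ee_pos'])
E
```

```text
time_s: 20.57
ee_pos: [610.3, 34.2, 264.7]
ee_rot: [180.0, 0.0, 155.3]
force: [0.6, -0.5, 0.3]
gripper_width: 48.4
gripper_force: 0.0
time_s: 21.23
ee_pos: [603.6, 140.4, 132.8]
ee_rot: [-180.0, 0.0, 155.3]
force: [-0.1, -0.5, 0.6]
gripper_width: 48.1
gripper_force: 0.0
time_s: 21.9
ee_pos: [605.4, 140.3, 80.4]
ee_rot: [179.9, 0.1, 155.3]
force: [0.3, -0.1, 0.7]
gripper_width: 48.2
gripper_force: 0.0
(array([605. , 141.3]), array([65., 66.]), 19.5, 4502, 'z', np.float64(34.4), 'px', 315, 202) (array([604.6, 141.4]), array([23., 23.]), 41.1, 909, 'z', np.float64(63.3), 'px', 315, 216)
[605.1855646  140.2752763   80.04702943]
```

```bash
python3 -m pendant '{"translation":[[0.5,0.8,18],[0,0,18],[0,0,14],[0,0,10],[0,0,6],[0,0,0],[0,0,0],[0,0,0]],"roll":[0,0,0,0,0,0,0,0],"hand":[120,120,120,120,120,120,120,120]}' && python3 -m pendant '{"translation":[[0,0,0],[0,0,0],[0,0,0],[0,0,0],[0,0,0],[0,0,0],[0,0,0],[0,0,0]],"roll":[0,0,0,0,0,0,0,0],"hand":[255,255,255,255,255,255,255,255]}' 20
```

```text
time_s: 22.62
ee_pos: [605.2, 141.3, 13.7]
ee_rot: [179.9, 0.1, 155.3]
force: [0.3, -0.3, 0.5]
gripper_width: 48.3
gripper_force: 0.0
time_s: 23.28
ee_pos: [604.7, 141.2, 13.1]
ee_rot: [180.0, 0.0, 155.3]
force: [-0.2, 0.3, 1.7]
gripper_width: 23.4
gripper_force: 20.0
```

```bash
python3 -m pendant '{"translation":[[0,0,-4],[0,0,-8],[0,0,-15],[0,0,-28],[0,0,-35],[0,0,-35],[0,0,-35],[0,0,-35]],"roll":[0,0,0,0,0,0,0,0],"hand":[255,255,255,255,255,255,255,255]}' && python3 -m pendant '{"translation":[[-5.1,-12.4,0],[-11.2,-25,0],[-11.2,-25,0],[-11.2,-25,0],[-11.2,-25,0],[-11.2,-25,0],[-11.2,-25,0],[-11.2,-25,0]],"roll":[0,0,0,0,0,0,0,0],"hand":[255,255,255,255,255,255,255,255]}' && python3 -m pendant '{"translation":[[-11.2,-25,0],[-11.2,-25,0],[-11.2,-25,0],[-11.2,-25,0],[-11.2,-25,0],[-11.2,-25,0],[-11.2,-25,0],[-5.2,-12.4,0]],"roll":[0,0,0,0,0,0,0,0],"hand":[255,255,255,255,255,255,255,255]}' && python3 -m pendant '{"translation":[[0,0,10],[0,0,30],[0,0,30],[0,0,20],[0,0,8],[0,0,0],[0,0,0],[0,0,0]],"roll":[0,0,0,0,0,0,0,0],"hand":[255,255,255,255,255,255,255,255]}'
cat >chk.py <<'E'
# usage: cx cy rimz yaw lidtop_now half
from h import *; import sys
cx,cy,rz,yaw,half=map(float,sys.argv[1:6])
p=env.grab_frame("wrist"); W=pts(p); s=env.state(); e=s["ee_pos"]; print(e.round(1),s["ee_rot"].round(1))
a=np.radians(yaw); R=np.array([[np.cos(a),np.sin(a)],[np.sin(a),-np.cos(a)]]); c=np.array([cx,cy])
lt=e[2]+21.3
print("ee err in tool axes to jar",((c-e[:2])@R).round(1))
for lo,hi,nm in ((lt-5,lt+4,"lid"),(rz-5,rz+4,"jar")):
    m=(W[...,2]>lo)&(W[...,2]<hi)&(np.hypot(W[...,0]-cx,W[...,1]-cy)<half*1.6)
    q=(W[m][:,:2]-c)@R
    if len(q)<5: print(nm,"none"); continue
    print(nm,len(q),"tool x max",np.percentile(q[:,0],99.5).round(1),"y range",np.percentile(q[:,1],[.5,99.5]).round(1),"z",np.median(W[m][:,2]).round(1))
    if nm=="lid" or len(q)>300:
        k=q[q[:,0]>0]; h=cv2.convexHull(k.astype(np.float32))[:,0]
        h=h[h[:,0]>np.percentile(k[:,0],20)]
        A=np.c_[2*h,np.ones(len(h))]; b=(h**2).sum(1); x=np.linalg.lstsq(A,b,rcond=None)[0]
        print("   circle c",x[:2].round(1),"r",np.sqrt(x[2]+x[:2]@x[:2]).round(1))
E
python3 chk.py 599.9 -269.1 95 155.3 33
```

```text
time_s: 23.95
ee_pos: [603.9, 141.0, 210.2]
ee_rot: [180.0, 0.0, 155.3]
force: [0.8, -0.5, -1.1]
gripper_width: 23.0
gripper_force: 20.0
time_s: 24.62
ee_pos: [601.2, -65.5, 207.8]
ee_rot: [-180.0, -0.0, 155.3]
force: [0.2, -0.2, -0.9]
gripper_width: 23.0
gripper_force: 20.0
time_s: 25.28
ee_pos: [598.6, -272.5, 207.5]
ee_rot: [-179.9, -0.0, 155.1]
force: [0.4, 0.2, -1.0]
gripper_width: 23.1
gripper_force: 20.0
time_s: 25.95
ee_pos: [600.5, -269.1, 111.6]
ee_rot: [180.0, 0.2, 155.3]
force: [0.1, 0.7, -1.1]
gripper_width: 23.2
gripper_force: 20.0
[ 600.6 -269.3  111.8] [180.    0.2 155.3]
ee err in tool axes to jar [ 0.7 -0.1]
lid 3707 tool x max 31.6 y range [-30.5  30.6] z 132.9
   circle c [-0.4  0.1] r 32.6
jar 783 tool x max 32.1 y range [-29.   29.2] z 94.3
   circle c [0.1 0.2] r 32.2
```

Centred within 1 mm. I'll lower onto the rim gently.

```bash
python3 -m pendant '{"translation":[[0.4,0,4],[0,0,5],[0,0,5],[0,0,5],[0,0,4],[0,0,3],[0,0,2],[0,0,1]],"roll":[0,0,0,0,0,0,0,0],"hand":[255,255,255,255,255,255,255,255]}' && python3 -m pendant '{"translation":[[0,0,0],[0,0,1],[0,0,0],[0,0,1],[0,0,0],[0,0,0.5],[0,0,0],[0,0,0]],"roll":[0,0,0,0,0,0,0,0],"hand":[255,255,255,255,255,255,255,255]}' && python3 -m pendant '{"translation":[[0,0,0.3],[0,0,0],[0,0,0.3],[0,0,0],[0,0,0.3],[0,0,0],[0,0,0],[0,0,0]],"roll":[0,0,0,0,0,0,0,0],"hand":[255,255,255,255,255,255,255,255]}'
```

```text
time_s: 26.67
ee_pos: [598.8, -269.0, 80.3]
ee_rot: [180.0, -0.0, 155.3]
force: [-0.9, 1.2, -0.3]
gripper_width: 23.2
gripper_force: 20.0
time_s: 27.33
ee_pos: [599.3, -269.2, 79.1]
ee_rot: [180.0, 0.1, 155.3]
force: [-0.4, 0.8, 4.9]
gripper_width: 23.2
gripper_force: 20.0
time_s: 28.0
ee_pos: [599.5, -269.3, 79.0]
ee_rot: [180.0, 0.1, 155.3]
force: [-1.3, 0.7, 9.1]
gripper_width: 23.3
gripper_force: 20.0
```

```bash
python3 -m pendant '{"translation":[[0,0,-0.5],[0,0,0],[0,0,0],[0,0,0],[0,0,0],[0,0,0],[0,0,0],[0,0,0]],"roll":[0,0,0,0,0,0,0,0],"hand":[255,255,120,120,120,120,120,120]}' && python3 -m pendant '{"translation":[[0,0,-5],[0,0,-10],[0,0,-25],[0,0,-30],[0,0,-30],[0,0,-30],[0,0,-30],[0,0,-25]],"roll":[0,0,0,0,-0.114,-0.114,-0.114,-0.115],"hand":[120,120,120,120,120,120,120,120]}' && python3 -m pendant '{"translation":[[10,18,0],[10,18,0],[10,18,0],[8,16,0],[0,0,0],[0,0,0],[0,0,0],[0,0,0]],"roll":[0,0,0,0,0,0,0,0],"hand":[120,120,120,120,120,120,120,120]}'; python3 t.py w7.png;python3 - <<'E'
from h import *
p=env.grab_frame("wrist"); W=pts(p);print(rect(W,(600,-269),40,97,106),rect(W,(600,-269),40,124,136))
E
```

```text
time_s: 28.67
ee_pos: [598.9, -269.0, 77.6]
ee_rot: [180.0, -0.0, 155.3]
force: [0.2, -0.3, -0.2]
gripper_width: 48.2
gripper_force: 0.0
time_s: 29.33
ee_pos: [599.3, -269.2, 266.8]
ee_rot: [-179.9, 0.2, -178.2]
force: [0.1, 0.6, -0.2]
gripper_width: 48.3
gripper_force: 0.0
time_s: 30.0
ee_pos: [559.7, -200.9, 263.1]
ee_rot: [-180.0, 0.0, -178.6]
force: [0.7, -0.3, 0.6]
gripper_width: 48.5
gripper_force: 0.0
[ 559.66718849 -200.87353536  262.83752493] [-1.79989272e+02  8.20880940e-03 -1.78596258e+02] 48.34089612625101 30.05
sq (array([ 438.1, -132.9]), array([84., 84.]), 89.4, 2388, 'z', np.float64(84.3), 'px', 381, 63)
ob (array([ 577.4, -109.3]), array([ 70., 108.]), 65.4, 2873, 'z', np.float64(74.2), 'px', 390, 185)
sr (array([ 596.1, -269.2]), array([66., 59.]), 89.8, 1351, 'z', np.float64(100.0), 'px', 254, 204)
lr (array([ 444.6, -276.6]), array([98., 99.]), 85.7, 2064, 'z', np.float64(88.3), 'px', 244, 65)
(array([ 596. , -269.5]), array([65., 59.]), 89.9, 1664, 'z', np.float64(100.3), 'px', 253, 205) (array([ 595.6, -272.5]), array([14., 24.]), 38.6, 228, 'z', np.float64(129.1), 'px', 246, 216)
```

View pics/w7.png

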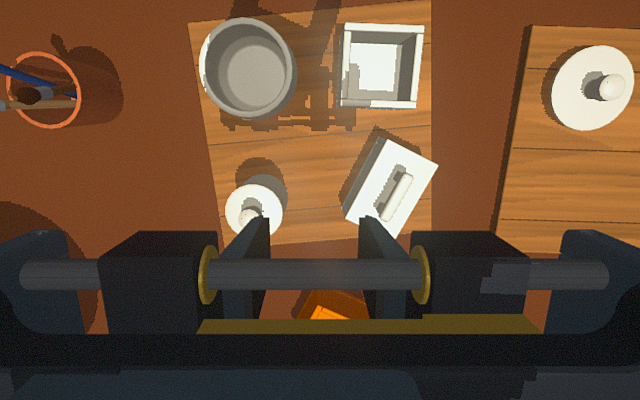

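The small round lid is seated (pixel (254,204), plate top 100.3). The square jar at (381,63) measures (438.1,-132.9) and the large round jar at (246,65) measures (444.6,-276.6). Next is the square lid.

```bash
python3 -m pendant '{"translation":[[5.5,30.7,0],[5.5,30.7,0],[5.5,30.7,0],[5.5,30.7,0],[5.5,30.7,0],[5.5,30.7,0],[5.5,30.7,0],[5.5,30.7,0]],"roll":[0,0,0,0,0,0,0,0],"hand":[120,120,120,120,120,120,120,120]}' && python3 -m pendant '{"translation":[[5.5,30.7,0],[5.5,30.7,0],[5.5,30.7,0],[5.5,30.7,0],[5.5,30.7,0],[5.5,30.7,0],[5.5,30.7,0],[5.3,31,0]],"roll":[0,0,0,0,0,0,0,0],"hand":[110,110,110,110,110,110,110,110]}' && python3 -m pendant '{"translation":[[0,0,30],[0,0,35],[0,0,35],[0,0,35],[0,0,30],[0,0,15],[0,0,0],[0,0,0]],"roll":[0,0,0,0,0,0,0,0],"hand":[110,110,110,110,110,110,110,110]}'; python3 - <<'E'
from h import *
p=env.grab_frame("wrist");W=pts(p);c=(460,288);print(rect(W,c,60,28,42),rect(W,c,25,57,70));s=env.state();print(s['ee_pos'],s['ee_rot'])
E
```

```text
time_s: 30.77
ee_pos: [509.0, 45.3, 262.9]
ee_rot: [-180.0, 0.0, -178.6]
force: [0.8, 0.3, 0.5]
gripper_width: 48.4
gripper_force: 0.0
time_s: 31.43
ee_pos: [459.1, 290.4, 262.8]
ee_rot: [-180.0, 0.0, -178.6]
force: [1.0, -0.1, -0.4]
gripper_width: 51.7
gripper_force: 0.0
time_s: 32.1
ee_pos: [459.4, 288.9, 82.5]
ee_rot: [-180.0, -0.1, -178.6]
force: [1.2, -0.3, 0.5]
gripper_width: 51.8
gripper_force: 0.0
(array([459.9, 288.3]), array([83., 84.]), 1.4, 9287, 'z', np.float64(34.5), 'px', 314, 201) (array([459.5, 288.2]), array([25., 26.]), 2.1, 1362, 'z', np.float64(64.3), 'px', 314, 218)
[460.18789114 289.44082113  83.67125708] [ 1.79958945e+02  7.28662758e-02 -1.78576878e+02]
```

```bash
python3 -m pendant '{"translation":[[0,-1,18],[0,0,18],[0,0,16],[0,0,10],[0,0,7],[0,0,0],[0,0,0],[0,0,0]],"roll":[0,0,0,0,0,0,0,0],"hand":[110,110,110,110,110,110,110,110]}' && python3 -m pendant '{"translation":[[0,0,0],[0,0,0],[0,0,0],[0,0,0],[0,0,0],[0,0,0],[0,0,0],[0,0,0]],"roll":[0,0,0,0,0,0,0,0],"hand":[255,255,255,255,255,255,255,255]}' 20
```

```text
time_s: 32.82
ee_pos: [460.0, 288.6, 15.0]
ee_rot: [179.9, 0.1, -178.6]
force: [-0.0, 0.9, 0.3]
gripper_width: 51.7
gripper_force: 0.0
time_s: 33.48
ee_pos: [459.3, 288.3, 14.2]
ee_rot: [180.0, 0.0, -178.6]
force: [-0.5, -0.4, 2.5]
gripper_width: 25.6
gripper_force: 20.0
```

```bash
python3 -m pendant '{"translation":[[0,0,-4],[0,0,-8],[0,0,-15],[0,0,-28],[0,0,-35],[0,0,-35],[0,0,-35],[0,0,0]],"roll":[0,0,0,0,0,0.035,0,0],"hand":[255,255,255,255,255,255,255,255]}' && python3 -m pendant '{"translation":[[0.8,-14.7,0],[1.1,-28,0],[1.1,-28,0],[1.1,-28,0],[1.1,-28,0],[1.1,-28,0],[1.1,-28,0],[1.1,-28,0]],"roll":[0,0,0,0,0,0,0,0],"hand":[255,255,255,255,255,255,255,255]}' && python3 -m pendant '{"translation":[[1.1,-28,0],[1.1,-28,0],[1.1,-28,0],[1.1,-28,0],[1.1,-28,0],[1.1,-28,0],[1.1,-28,0],[0.9,-14.7,0]],"roll":[0,0,0,0,0,0,0,0],"hand":[255,255,255,255,255,255,255,255]}' && python3 -m pendant '{"translation":[[0,0,10],[0,0,25],[0,0,20],[0,0,12],[0,0,5],[0,0,0],[0,0,0],[0,0,0]],"roll":[0,0,0,0,0,0,0,0],"hand":[255,255,255,255,255,255,255,255]}'; python3 chk.py 438.1 -132.9 85 179.4 42
```

```text
time_s: 34.15
ee_pos: [462.8, 290.2, 181.8]
ee_rot: [179.6, 0.7, 179.4]
force: [-0.1, 1.5, -0.8]
gripper_width: 26.2
gripper_force: 20.0
time_s: 34.82
ee_pos: [446.5, 75.2, 172.6]
ee_rot: [-179.9, -0.2, 179.4]
force: [0.7, 0.1, -2.6]
gripper_width: 25.9
gripper_force: 20.0
time_s: 35.48
ee_pos: [435.7, -135.9, 172.6]
ee_rot: [-180.0, -0.2, 179.3]
force: [0.8, 0.8, -0.8]
gripper_width: 26.2
gripper_force: 20.0
time_s: 36.15
ee_pos: [438.2, -133.4, 102.5]
ee_rot: [-180.0, 0.1, 179.4]
force: [0.2, 0.1, -1.6]
gripper_width: 26.1
gripper_force: 20.0
[ 438.4 -133.4  102.7] [-1.800e+02  1.000e-01  1.794e+02]
ee err in tool axes to jar [0.3 0.5]
lid 9551 tool x max 40.8 y range [-42.4  40. ] z 122.9
   circle c [-45.8  -0.9] r 94.1
jar 1349 tool x max 42.0 y range [-41.4  41.1] z 84.3
   circle c [-70.5   0. ] r 117.7
```

```bash
python3 -m pendant '{"translation":[[0.9,0.9,4],[0,0,5],[0,0,5],[0,0,5],[0,0,4],[0,0,3],[0,0,2],[0,0,0.5]],"roll":[0,0,0,0,0,0,0,0],"hand":[255,255,255,255,255,255,255,255]}' && python3 -m pendant '{"translation":[[0,0,0],[0,0,1],[0,0,0],[0,0,1],[0,0,0],[0,0,0.5],[0,0,0],[0,0,0]],"roll":[0,0,0,0,0,0,0,0],"hand":[255,255,255,255,255,255,255,255]}' && python3 -m pendant '{"translation":[[0,0,0.3],[0,0,0],[0,0,0.3],[0,0,0],[0,0,0.3],[0,0,0],[0,0,0],[0,0,0]],"roll":[0,0,0,0,0,0,0,0],"hand":[255,255,255,255,255,255,255,255]}'
```

```text
time_s: 36.87
ee_pos: [436.8, -132.1, 72.9]
ee_rot: [180.0, -0.0, 179.4]
force: [1.1, -1.1, -1.4]
gripper_width: 25.9
gripper_force: 20.0
time_s: 37.53
ee_pos: [437.0, -132.2, 70.9]
ee_rot: [180.0, 0.0, 179.4]
force: [0.8, -1.1, -1.5]
gripper_width: 26.1
gripper_force: 20.0
time_s: 38.2
ee_pos: [437.0, -132.2, 70.2]
ee_rot: [180.0, 0.0, 179.4]
force: [-1.3, 0.3, 1.5]
gripper_width: 25.9
gripper_force: 20.0
```

```bash
python3 -m pendant '{"translation":[[0,0,0.4],[0,0,0],[0,0,0],[0,0,0],[0,0,0],[0,0,0],[0,0,0],[0,0,0]],"roll":[0,0,0,0,0,0,0,0],"hand":[255,255,255,100,100,100,100,100]}' && python3 -m pendant '{"translation":[[0,0,-5],[0,0,-10],[0,0,-25],[0,0,-35],[0,0,-35],[0,0,-35],[0,0,-35],[0,0,0]],"roll":[0,0,0,0,0,0,0,0],"hand":[100,100,100,100,100,100,100,100]}'; python3 - <<'E'
from h import *
p=env.grab_frame("wrist"); W=pts(p);print(rect(W,(438,-133),60,87,95),rect(W,(438,-133),30,114,126));print(env.state()['ee_pos'])
E
python3 -m pendant '{"translation":[[-1,27,0],[-1,27,0],[-1,27,0],[-1,27,0],[-1,27,0],[-1,27,0],[-1,27,0],[-1,27,0]],"roll":[0,0,0,0,0,0,0,0],"hand":[100,100,100,100,100,100,100,100]}' && python3 -m pendant '{"translation":[[-1,27,0],[-1.4,28,0],[0,0,30],[0,0,35],[0,0,35],[0,0,30],[0,0,25],[0,0,12]],"roll":[0,0,0,0,0,0,0,0],"hand":[100,100,100,100,100,100,100,100]}'; python3 - <<'E'
from h import *
for i in range(4): p=env.grab_frame("wrist")
W=pts(p);c=(450,138.6);print(rect(W,c,60,28,42),rect(W,c,25,57,70));s=env.state();print(s['ee_pos'],s['ee_rot'])
E
```

```text
time_s: 38.87
ee_pos: [437.0, -132.2, 69.5]
ee_rot: [180.0, -0.0, 179.4]
force: [0.4, -0.3, -0.4]
gripper_width: 54.7
gripper_force: 0.0
time_s: 39.53
ee_pos: [440.7, -133.5, 257.0]
ee_rot: [-179.7, 0.8, 179.4]
force: [0.2, -0.0, -0.2]
gripper_width: 55.5
gripper_force: 0.0
(array([ 437.2, -133. ]), array([84., 83.]), 89.6, 4838, 'z', np.float64(90.5), 'px', 315, 171) (array([ 437.3, -133.3]), array([25., 26.]), 89.9, 617, 'z', np.float64(120.3), 'px', 315, 179)
[ 439.14638017 -132.93444428  253.6378074 ]
time_s: 40.25
ee_pos: [446.1, 84.9, 248.3]
ee_rot: [-180.0, -0.1, 179.4]
force: [0.1, -0.5, 0.2]
gripper_width: 55.1
gripper_force: 0.0
time_s: 40.92
ee_pos: [446.4, 137.8, 78.3]
ee_rot: [-179.9, -0.5, 179.4]
force: [-0.1, -0.1, -0.0]
gripper_width: 55.6
gripper_force: 0.0
(array([445.5, 138.7]), array([100.,  89.]), 89.3, 9926, 'z', np.float64(34.5), 'px', 314, 201) (array([450.2, 138.5]), array([29., 29.]), 24.2, 1402, 'z', np.float64(63.8), 'px', 315, 220)
[449.78166167 138.61138653  82.40040324] [-1.79987667e+02 -5.71333639e-02  1.79438121e+02]
```

The square lid is seated (plate top 90.5, aligned). The gripper is centred over the large round lid, so I'll grip it.

```bash
python3 -m pendant '{"translation":[[0,0,18],[0,0,18],[0,0,16],[0,0,10],[0,0,6],[0,0,0],[0,0,0],[0,0,0]],"roll":[0,0,0,0,0,0,0,0],"hand":[100,100,100,100,100,100,100,100]}' && python3 -m pendant '{"translation":[[0,0,0],[0,0,0],[0,0,0],[0,0,0],[0,0,0],[0,0,0],[0,0,0],[0,0,0]],"roll":[0,0,0,0,0,0,0,0],"hand":[255,255,255,255,255,255,255,255]}' 20
```

```text
time_s: 41.78
ee_pos: [451.0, 139.0, 15.7]
ee_rot: [180.0, 0.1, 179.4]
force: [1.0, -0.1, -0.9]
gripper_width: 55.7
gripper_force: 0.0
time_s: 42.45
ee_pos: [450.2, 138.8, 14.9]
ee_rot: [180.0, 0.0, 179.4]
force: [-0.4, -0.8, 2.5]
gripper_width: 29.3
gripper_force: 20.0
```

```bash
python3 -m pendant '{"translation":[[0,0,-4],[0,0,-8],[0,0,-15],[0,0,-28],[0,0,-35],[0,0,-35],[0,0,-35],[0,0,-15]],"roll":[0,0,0,0,0,0,0,0],"hand":[255,255,255,255,255,255,255,255]}' && python3 -m pendant '{"translation":[[0.1,-14.7,0],[0,-27.6,0],[0,-27.6,0],[0,-27.6,0],[0.2,-27.6,0],[0.2,-27.6,0],[0,-27.6,0],[0.2,-27.6,0]],"roll":[0,0,0,0,0,0,0,0],"hand":[255,255,255,255,255,255,255,255]}' && python3 -m pendant '{"translation":[[0.1,-27.6,0],[0,-27.6,0],[0.1,-27.6,0],[0.1,-27.6,0],[0,-27.6,0],[0.1,-27.6,0],[0.1,-27.6,0],[0,-14.3,0]],"roll":[0,0,0,0,0,0,0,0],"hand":[255,255,255,255,255,255,255,255]}' && python3 -m pendant '{"translation":[[0,0,10],[0,0,25],[0,0,25],[0,0,15],[0,0,7],[0,0,0],[0,0,0],[0,0,0]],"roll":[0,0,0,0,0,0,0,0],"hand":[255,255,255,255,255,255,255,255]}'; python3 chk.py 444.6 -276.6 89 179.4 50
```

```text
time_s: 43.12
ee_pos: [451.9, 139.1, 194.7]
ee_rot: [179.9, 0.4, 179.4]
force: [0.3, 0.1, -1.4]
gripper_width: 29.5
gripper_force: 20.0
time_s: 43.78
ee_pos: [446.6, -70.5, 189.9]
ee_rot: [180.0, -0.0, 179.4]
force: [-0.3, 0.9, -2.3]
gripper_width: 29.3
gripper_force: 20.0
time_s: 44.45
ee_pos: [444.3, -279.4, 189.7]
ee_rot: [-179.9, -0.0, 179.3]
force: [0.5, 0.6, -1.0]
gripper_width: 28.6
gripper_force: 20.0
time_s: 45.12
ee_pos: [445.7, -276.8, 108.8]
ee_rot: [-179.9, 0.1, 179.5]
force: [-0.2, -0.5, -2.1]
gripper_width: 29.6
gripper_force: 20.0
[ 445.7 -276.9  108.9] [-1.799e+02  1.000e-01  1.795e+02]
ee err in tool axes to jar [1.1 0.3]
lid 11223 tool x max 47.3 y range [-47.5  45.7] z 128.3
   circle c [-1.3 -0.9] r 49.6
jar 767 tool x max 49.5 y range [-39.   37.6] z 88.4
   circle c [-0.2 -0.5] r 49.9
```

```bash
python3 -m pendant '{"translation":[[1.1,0.5,5],[0,0,5],[0,0,5],[0,0,5],[0,0,4],[0,0,3],[0,0,2],[0,0,1]],"roll":[0,0,0,0,0,0,0,0],"hand":[255,255,255,255,255,255,255,255]}' && python3 -m pendant '{"translation":[[0,0,0],[0,0,1],[0,0,0],[0,0,1],[0,0,0],[0,0,0.5],[0,0,0],[0,0,0]],"roll":[0,0,0,0,0,0,0,0],"hand":[255,255,255,255,255,255,255,255]}' && python3 -m pendant '{"translation":[[0,0,0.4],[0,0,0],[0,0,0.4],[0,0,0],[0,0,0.4],[0,0,0],[0,0,0],[0,0,0]],"roll":[0,0,0,0,0,0,0,0],"hand":[255,255,255,255,255,255,255,255]}'
```

```text
time_s: 45.83
ee_pos: [443.6, -276.1, 77.2]
ee_rot: [180.0, -0.0, 179.4]
force: [-0.8, 0.4, -2.0]
gripper_width: 28.9
gripper_force: 20.0
time_s: 46.5
ee_pos: [443.7, -276.2, 75.1]
ee_rot: [180.0, 0.0, 179.4]
force: [0.5, -0.5, -1.8]
gripper_width: 28.9
gripper_force: 20.0
time_s: 47.17
ee_pos: [443.8, -276.3, 74.8]
ee_rot: [-180.0, 0.0, 179.4]
force: [-1.9, 1.8, 5.7]
gripper_width: 29.5
gripper_force: 20.0
```

Seated with 5.7 N. I'll release, rise, back off and check everything.

```bash
python3 -m pendant '{"translation":[[0,0,-0.3],[0,0,0],[0,0,0],[0,0,0],[0,0,0],[0,0,0],[0,0,0],[0,0,0]],"roll":[0,0,0,0,0,0,0,0],"hand":[255,255,100,100,100,100,100,100]}' && python3 -m pendant '{"translation":[[0,0,-5],[0,0,-10],[0,0,-25],[0,0,-35],[0,0,-35],[0,0,-35],[0,0,-35],[0,0,-20]],"roll":[0,0,0,0,0,0,0,0],"hand":[100,100,100,100,100,100,100,100]}' && python3 -m pendant '{"translation":[[-25,10,-10],[-30,10,-10],[-30,10,-10],[-30,10,-10],[-30,10,0],[-25,10,0],[-20,5,0],[0,0,0]],"roll":[0,0,0,0,0,0,0,0],"hand":[0,0,0,0,0,0,0,0]}'; sleep 0; python3 - <<'E'
from h import *
for i in range(3): p=env.grab_frame("wrist")
save(p,"w8.png"); W=pts(p)
for n,c,z in (("sq",(438,-133),91),("ob",(578,-109),75),("sr",(600,-269),101),("lr",(444.6,-276.6),95)):
    print(n,rect(W,c,62,z-4,z+4),rect(W,c,32,z+24,z+34))
print(env.state()["ee_pos"],env.state()["force"])
E
```

```text
time_s: 47.83
ee_pos: [443.7, -276.2, 74.0]
ee_rot: [180.0, -0.0, 179.4]
force: [-0.0, 0.2, -0.1]
gripper_width: 55.5
gripper_force: 0.0
time_s: 48.5
ee_pos: [444.7, -276.9, 279.7]
ee_rot: [-179.8, 0.4, 179.4]
force: [0.4, -0.1, -0.3]
gripper_width: 55.5
gripper_force: 0.0
time_s: 49.17
ee_pos: [637.5, -211.4, 313.5]
ee_rot: [179.9, 0.1, 179.6]
force: [-0.4, -0.1, -1.2]
gripper_width: 91.2
gripper_force: 0.0
sq (array([ 459.2, -133.1]), array([84., 42.]), 89.4, 2724, 'z', np.float64(90.6), 'px', 381, 21) (array([ 449.1, -133.4]), array([25.,  5.]), 87.2, 138, 'z', np.float64(119.6), 'px', 387, 2)
ob (array([ 577.6, -109. ]), array([ 70., 108.]), 65.2, 3938, 'z', np.float64(74.5), 'px', 393, 123) (array([ 577.4, -109.4]), array([14., 59.]), 65.1, 576, 'z', np.float64(104.0), 'px', 399, 125)
sr (array([ 599. , -269.6]), array([64., 65.]), 44.2, 1860, 'z', np.float64(100.3), 'px', 268, 143) (array([ 599.4, -269.7]), array([22., 23.]), 44.2, 331, 'z', np.float64(129.3), 'px', 265, 146)
lr (array([ 465.6, -277.1]), array([100.,  56.]), 89.7, 3414, 'z', np.float64(94.4), 'px', 257, 24) (array([ 452.8, -276.6]), array([13., 29.]), 0.1, 299, 'z', np.float64(123.1), 'px', 252, 5)
[ 633.73644149 -213.12601842  314.66667615] [-0.36885596  0.05515225  0.16831419]
```

View pics/w8.png

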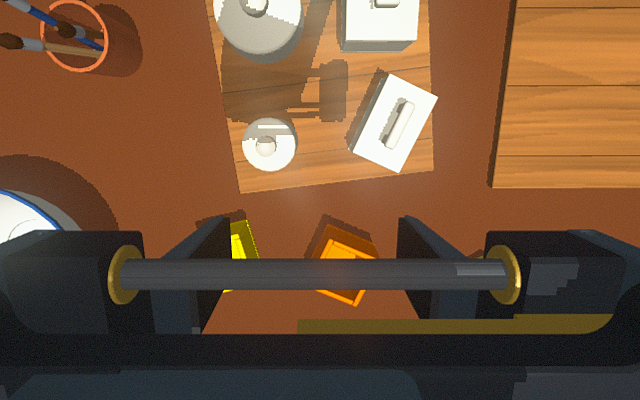

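All four lids are seated and level: large round (258,20), square (380,20), small round (268,143), oblong (393,123). Plate tops read 94.4, 90.6, 100.3 and 74.5 mm, which match fully seated. I'm handing in.

```bash
python3 -c "
from workcell import env
print(env.job_done())"
```

```text
the job is handed in; nothing more can be done
None
```

All four lids are on their own jars, fully seated and let go, and I handed the job in at about 49 s; the hand-in returned no verdict.

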